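# Slide a drilled plate out to the pointer and hold it from tipping

## Task

Pick up the drilled plate, turn it so that its drilled end points the same way as the riser block's front, and lay it flat on the block with its long edge against the fence and its drilled end only a little past the block's front edge. Then, without lifting it off the block, slide it outward along the fence until its end is level with the pointer's tip; there it would tip over by itself, so do not let go: the program finishes while the gripper still holds the plate, level and still, ready for a screw to be put in from below. Do not let the plate tip, and leave the other things where they are.

Things in the scene. Friction and masses are not known exactly. Their poses are not given: they have to be found in the camera images.
- drilled_plate: loose aluminium plate, 200 x 60 x 10 mm, about 0.4 kg, flat on the table left of the block, rib up. Origin: centre of its underside; z up, x along its length to the drilled end (holes of 22 and 10 mm). On the other half a grip rib to pinch: x = -85 to -10 mm, 14 mm wide (y = -7 to +7), top 42 mm above the underside. Centre of mass at x = -13 mm
- plate_end (a point): middle of the lower edge of the plate's drilled end (x = +100 mm, y = 0, z = 0 in the plate's frame)
- riser_block: fixed dark steel block, 140 x 90 mm, flat deck 60 mm above the table, foot flange 156 x 98 x 8 mm. Origin: centre of its underside; x points outward over its front edge (x = +70 mm), roughly to the robot. Fence strip on the deck along x (-68 to +52 mm), inner face y = +32 mm, 8 mm high: a plate against it has its centre line at y = +2 mm, plate x along block x
- pointer_stand: fixed small stand 130 to 150 mm out from the block's front edge, on the fence's side; axes parallel to the block's. Origin on the table, at the tip's x, y = 0 on the block's centre line. Foot 44 x 40 x 10 mm and post 90 mm high at y = +87 mm. The plate's drilled end belongs at x = 0 in this frame
- pointer_tip (a point): tip of the level pointer, 65 mm above the table, 12 mm beside the edge of a plate that lies against the fence (x = 0, y = +44 mm in the stand's frame)
- solder_reel: reel of solder, 62 mm across, 45 mm high, loose bystander; origin: centre of its underside
- nozzle_block: dark block with upright nozzles, 36 x 70 x 40 mm, loose bystander; origin: centre of its underside
- paste_jar: jar with a round screw cap, 58 mm across, 50 mm high, loose bystander to the right of the block; origin: centre of its underside
- circuit_board: bare circuit board, 55 x 80 x 19 mm, loose bystander behind the block; origin: centre of its underside

How it is judged:
On the way:
1. the plate lies flat on the block, drilled end outward and no more than 70 mm past the front edge, its long edge within 8 mm of the fence (x of plate_end in the frame of riser_block between 0.04 and 0.14 m and y of drilled_plate in the frame of riser_block between -0.006 and 0.006 m and y of plate_end in the frame of riser_block between -0.007 and 0.007 m and angle between the x axis of drilled_plate and the x axis of riser_block, either way round below 0.08 rad and angle between drilled_plate's own z axis and vertical below 0.04 rad and z of drilled_plate in the frame of riser_block between 0.056 and 0.063 m), for 0.2 s.
At the end, for the whole second after the job is handed in: the plate lies level (within 0.05 rad) and still on the block's deck, along the fence (within 0.05 rad and about 6 mm), its drilled end within 6 mm of the pointer's tip measured along the slide, not resting on the pointer stand, and the fingers hold it with more than 1 N (x of plate_end in the frame of pointer_stand between -0.006 and 0.006 m and y of drilled_plate in the frame of riser_block between -0.004 and 0.006 m and y of plate_end in the frame of riser_block between -0.005 and 0.007 m and angle between the x axis of drilled_plate and the x axis of riser_block, either way round below 0.05 rad and angle between drilled_plate's own z axis and vertical below 0.05 rad and z of drilled_plate in the frame of riser_block between 0.055 and 0.064 m and contact force between the fingers and drilled_plate above 1 N and contact force between drilled_plate and pointer_stand below 0.5 N and linear speed of drilled_plate below 0.01 m/s); the arm keeps its last pose, push and grip.
It fails at once if the plate tips by more than 0.35 rad (angle between drilled_plate's own z axis and vertical above 0.35 rad).
It fails at once if the plate is lifted off the deck while it stands far out over the front edge (x of plate_end in the frame of riser_block between 0.16 and 0.26 m and y of drilled_plate in the frame of riser_block between -0.03 and 0.03 m and angle between the x axis of drilled_plate and the x axis of riser_block, either way round below 0.3 rad and z of drilled_plate in the frame of riser_block between 0.07 and 0.1 m).
It fails at once if a bystander (solder reel, nozzle block, paste jar or circuit board) is shifted by more than 25 mm (distance of any of solder_reel, nozzle_block, paste_jar, circuit_board from where it was at the start of the episode above 0.025 m).
It also fails if it takes over 48 s, if anything falls off the work surface, if the arm or the gripper's body presses on something with over 40 N, if the wrist force passes 120 N, or if a joint passes its speed limit or range.

## Robot

A 6-joint arm with a two-finger parallel gripper is mounted at the origin on a cart in front of the work surface, level with it; the furniture and walls round the work are solid. World frame = base frame: x ahead of the robot, y to its left, z up, the work surface at z = 0. Lengths are in m, angles in rad, forces in N, time in s.
With the tool pointing down it reaches from about 0.375 to 0.75 m from the base axis. Payload 9 kg.
Tool frame: the origin (TCP) lies at the very end of the fingers, on their centre line; the grasp point (between the pads) lies 19 mm behind it; z points along the fingers, y is the line along which they close (so a half turn about z gives the same grasp; the last joint's range is limited). The gripper opens to 85 mm and grips with 20 to 120 N. Pads are 22 mm wide; open, the fingers measure 114 mm over their backs; the gripper's body (76 mm by 85 mm) begins 54 mm behind the grasp point. The pads swing forward as they close: fully open they stand 13 mm farther back than shut.
Start: joints at [1.078, 0.104, 0.097, 1.564, 0, 1.353], TCP at [0.163, 0.578, 0.231] pointing down, gripper open.
Joint ranges: [-2.99, 2.99], [-0.84, 1.86], [-1.1, 1.16], [-1.84, 2.11], [-1.51, 1.56], [-3.14, 3.14]. Speed limits (rad/s): [2.22, 2.22, 2.57, 3.14, 3.14, 3.14].

## Interface

Orientations are given as a unit quaternion [w, x, y, z].
In Python, from workcell import arm, cams, close_job, masks_of, spot_point gives the robot as it stands.
- The arm moves only by the tool carry_out, never from a script. Its arguments are lists of equal length, an entry for each row: "translation": the shift along the tool's x, y, z normalised to -1 to 1, where 1 is 0.2 m, a list of three; "rot": the turn, a rotation vector about the tool's x, y, z normalised to -1 to 1, where 1 is 0.1 rad, a list of three; "claw": the opening, from 0 (shut) to 1 (fully open). In form: {"translation": [[dx, dy, dz], ...], "rot": [[wx, wy, wz], ...], "claw": [claw, ...]}. A call has exactly 8 rows; each row shifts and turns the commanded pose from where the row before left it, along the tool's axes as they then stand; what a row does not reach is not made up. A row lasts 1/12 s, in which the tool goes at most 41.7 mm and 7.16 degrees, less where a joint would pass 70% of its speed; a pose out of reach is approached as far as the arm can. A call with a number of a shift or a turn outside -1 to 1 is refused whole. A call with a gripper value outside its range is refused whole. The fingers move at their own pace and stop on an object; "force" is the grip in N (left out, the last holds). Time passes only in rows, so rows that do not move let the fingers close, or fill a call up. It gives the time, the measured TCP pose, the force, the opening and the grip force at its end, in the units of the state.
- arm.read_state(): the state, without advancing time (a new reading comes with each control period).
- cams.get_image(name): name is "side" or "top" or "wrist"; returns the picture (384x512x3 uint8, red, green, blue); there is no depth.
- cams.camera_model(name): a dict with "fx", "fy", "cx", "cy" (pixels), "rvec" (rotation vector, rad) and "tvec" (3), from world to camera coordinates, as OpenCV has them; the wrist camera has in their place "tool_from_camera" (4x4, takes a point from camera to tool coordinates, whose origin is the TCP and whose axes are the flange's). Camera axes: x right, y down, z forward; pixel columns grow to the right and rows downward; lengths in m; the calibration is good to about 2 mm. A picture is of the moment at which its call begins: read the wrist's pose just before it. camera_model takes no time and is no camera call.
- close_job(): hands the job in; it is judged then, once.
Trained networks look in the newest picture that a camera, given by its name, has taken for a name from the list of things; names that differ only in an ending like _2 or _b are one class to them, and where a whole thing is asked for, a point or a joint stands for the part that bears it (a point fixed in the world has none). Each returns a list of dicts, best first, with "p" (0 to 1); they miss things now and then, are a little off and sometimes report something else, mostly with a low value. They report only what shows in the picture. A call takes as long as a camera call.
- masks_of(camera, thing): "mask" (384x512 bool, what is visible of it).
- spot_point(camera, thing): "point" ([x, y, z] in m, in the coordinates of the camera as it stood for that picture, good to about 4 mm: a listed point, or the origin of a listed thing).
The state is a dict: "clock": time; "joint_positions": joint angles; "qvel": joint speeds; "effort": joint torques, N m; "eef_pos": TCP position; "ee_rot": TCP orientation; "wrist_force": force on the tool from outside, world axes, zero at the start; "moment": the same for the moment, N m; "opening": opening from 0.0 (shut) to 1.0 (fully open); "finger_force": force on a finger pad.
Only numpy, scipy, OpenCV 4.12 (cv2) and the standard library are available. Lean on these libraries where they do the work, as an engineer would, in place of code of your own. Each camera call takes 0.05 s, during which the arm holds its last target. There are 200 camera calls.

## Working session

There is one attempt and no reset: what is moved stays moved. The work goes in short steps, Python scripts to look and compute and a tool call to move; the robot and the scene stay as the last step left them, time stands still between calls to the robot, and variables do not carry over. Pictures are saved under pics/ and viewed, at most 10 in all, crops included, and the job is handed in when it is done.

Besides the shell and the picture viewer there is one more tool, called as name(argument=value, ...) on one line, values as JSON. carry_out: Moves the arm, as the interface text tells. Scaled input: -1 to 1 covers 0.2 m each way for a shift and 0.1 rad each way for a turn. Its arguments: {"type":"object","properties":{"translation":{"type":"array","items":{"type":"array","items":{"type":"number"}}},"rot":{"type":"array","items":{"type":"array","items":{"type":"number"}}},"claw":{"type":"array","items":{"type":"number"}},"force":{"type":"number"}},"required":["translation","rot","claw"]}

```bash
mkdir -p pics; cat > h.py <<'E'
import numpy as np, cv2
from scipy.spatial.transform import Rotation as R
from workcell import arm, cams, close_job, masks_of, spot_point
def rq(q): return R.from_quat([q[1],q[2],q[3],q[0]])
def w2c(name):
    m=cams.camera_model(name)
    K=np.array([[m["fx"],0,m["cx"]],[0,m["fy"],m["cy"]],[0,0,1]])
    if "rvec" in m:
        T=np.eye(4);T[:3,:3]=cv2.Rodrigues(np.array(m["rvec"],float))[0];T[:3,3]=np.ravel(m["tvec"])
    else:
        s=arm.read_state();W=np.eye(4);W[:3,:3]=rq(s["ee_rot"]).as_matrix();W[:3,3]=s["eef_pos"]
        T=np.linalg.inv(W@np.array(m["tool_from_camera"]))
    return K,T
def snap(name,fn=None):
    K,T=w2c(name);im=cams.get_image(name)
    if fn: cv2.imwrite("pics/"+fn,im[:,:,::-1])
    return im,K,T
def spot(name,thing,T):
    return [(round(d["p"],2),np.round((np.linalg.inv(T)@np.r_[d["point"],1])[:3],4)) for d in spot_point(name,thing)[:2]]
def proj(K,T,P):
    P=np.atleast_2d(P);c=P@T[:3,:3].T+T[:3,3];u=c@K.T;return u[:,:2]/u[:,2:]
def onplane(K,T,uv,z):
    uv=np.atleast_2d(uv);Ti=np.linalg.inv(T);o=Ti[:3,3]
    d=np.c_[uv,np.ones(len(uv))]@np.linalg.inv(K).T@Ti[:3,:3].T
    return o+d*((z-o[2])/d[:,2])[:,None]
E
python3 - <<'E'
from h import *
s=arm.read_state();print(s)
ims=[]
for c in("top","side","wrist"):
    im,K,T=snap(c,c+"0.png")
    print(c,K[0,0],np.round(np.linalg.inv(T)[:3,3],3))
    for t in["drilled_plate","plate_end","riser_block","pointer_stand","pointer_tip"]+(["solder_reel","nozzle_block","paste_jar","circuit_board"] if c=="top" else []):
        print(t,spot(c,t,T))
E
```

```text
{'clock': 0.0, 'joint_positions': array([ 1.07827108e+00,  1.04698552e-01,  9.64372947e-02,  1.56387592e+00,
       -2.25880628e-06,  1.35308995e+00]), 'qvel': array([ 0.00087777,  0.00047653, -0.00146626, -0.0002519 ,  0.00076287,
        0.00012727]), 'effort': array([-9.18045080e-04, -5.56935918e+01,  5.03643715e+01,  1.73530681e-02,
       -3.30819585e-04,  1.91338358e-05]), 'eef_pos': array([0.16265657, 0.57718376, 0.23050516]), 'ee_rot': array([-2.32046463e-04,  1.36977399e-01,  9.90573946e-01, -6.28985528e-04]), 'wrist_force': array([-0.36241183,  0.71161174, -0.38688477]), 'moment': array([0.01302432, 0.04071279, 0.04341199]), 'finger_force': 0.0, 'opening': 0.99998623182281}
top 414.182765502573 [ 0.514 -0.1    0.975]
drilled_plate [(0.73, array([ 0.4824, -0.3829, -0.0032])), (0.56, array([ 0.5115,  0.09  , -0.0012]))]
plate_end [(0.6, array([0.4992, 0.1891, 0.0012]))]
riser_block [(0.76, array([ 0.5834, -0.1603,  0.0022])), (0.34, array([ 0.3913, -0.1009, -0.0028]))]
pointer_stand []
pointer_tip [(0.91, array([ 0.3829, -0.2275,  0.0601]))]
solder_reel [(0.6, array([ 0.7535, -0.0724, -0.0047]))]
nozzle_block [(0.93, array([ 0.3958, -0.1021, -0.0032]))]
paste_jar [(0.85, array([ 0.4808, -0.3832, -0.0049]))]
circuit_board [(0.66, array([ 0.743 , -0.1922, -0.0018]))]
side 485.86997490150685 [1.379 0.505 0.738]
drilled_plate [(0.94, array([ 0.5125,  0.0925, -0.0007]))]
plate_end [(0.89, array([ 0.4999,  0.1882, -0.0023]))]
riser_block [(0.79, array([ 0.5814, -0.1548, -0.0025]))]
pointer_stand []
pointer_tip [(0.81, array([ 0.3823, -0.2277,  0.0652]))]
wrist 283.3413495710155 [0.088 0.599 0.372]
drilled_plate []
plate_end []
riser_block []
pointer_stand []
pointer_tip []
```

View pics/top0.png

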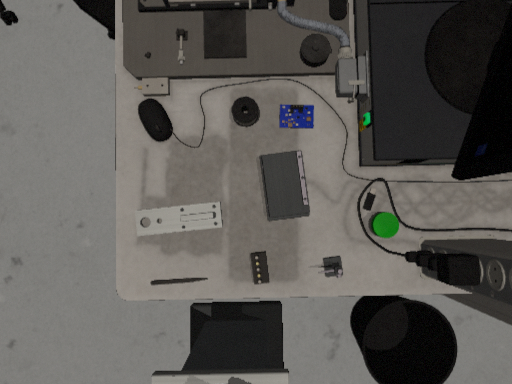

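View pics/side0.png

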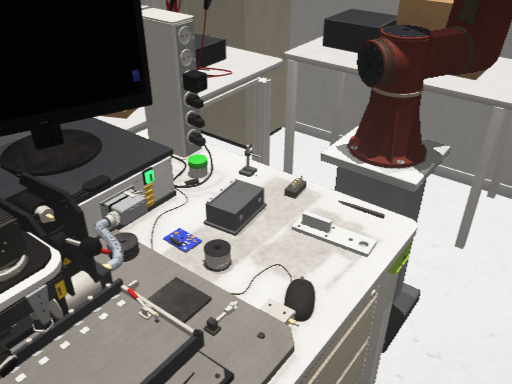

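The top view shows the plate at about (178,219) with its holes to the left. The block is at (285,185) with the fence on its right side, and the pointer tip is at about (315,267). The side view agrees. Next I move above the plate for a close look.

```bash
cat >> h.py <<'E'
import json
def plan(p,yaw,n,claw,nrot=None):
    """yaw of tool y in world, tool down; prints rows from current measured pose"""
    s=arm.read_state();r=rq(s["ee_rot"]);pos=np.array(s["eef_pos"])
    g=R.from_matrix(np.c_[[np.sin(-yaw),np.cos(yaw),0],[np.cos(yaw),np.sin(yaw),0],[0,0,-1]])
    tot=(r.inv()*g).as_rotvec();t=[];w=[]
    for i in range(n):
        k=n-i
        d=np.round(r.inv().apply(np.array(p)-pos)/k/0.2,3)
        e=np.round((r.inv()*g).as_rotvec()/k/0.1,2)
        t.append(d.tolist());w.append(e.tolist())
        pos=pos+r.apply(d*0.2);r=r*R.from_rotvec(e*0.1)
    print("maxstep",max(np.linalg.norm(t,axis=1))*.2,"maxrot",np.abs(w).max(),"end",np.round(pos,4))
    for i in range(0,n,8): print(json.dumps({"translation":t[i:i+8],"rot":w[i:i+8],"claw":[claw]*8}).replace(", ",","))
def here():
    s=arm.read_state();y=rq(s["ee_rot"]).as_matrix()
    print("t",round(s["clock"],2),"pos",np.round(s["eef_pos"],4),"yaw",round(np.arctan2(y[1,1],y[0,1]),4),"z",np.round(y[:,2],4),"F",np.round(s["wrist_force"],1),"M",np.round(s["moment"],2),"grip",round(s["finger_force"],1),round(s["opening"],3))
E
python3 -c "
from h import *
plan([.518,.051,.23],.13,16,1)"
```

```text
maxstep 0.0398015075091384 maxrot 0.73 end [0.5179 0.051  0.2301]
{"translation": [[-0.151,-0.128,0.0],[-0.16,-0.117,0.0],[-0.169,-0.105,0.0],[-0.176,-0.092,0.0],[-0.182,-0.079,0.001],[-0.187,-0.066,0.0],[-0.192,-0.052,0.001],[-0.195,-0.038,0.0]],"rot": [[0.0,-0.0,0.73],[0.0,-0.0,0.73],[0.0,-0.0,0.73],[0.0,-0.0,0.73],[0.0,-0.0,0.73],[0.0,-0.0,0.73],[0.0,-0.0,0.73],[0.0,-0.0,0.73]],"claw": [1,1,1,1,1,1,1,1]}
{"translation": [[-0.197,-0.023,0.001],[-0.198,-0.009,0.0],[-0.198,0.005,0.001],[-0.198,0.02,0.0],[-0.196,0.034,0.001],[-0.192,0.048,0.0],[-0.188,0.063,0.001],[-0.184,0.075,0.0]],"rot": [[0.0,-0.0,0.73],[0.0,-0.0,0.73],[0.0,-0.0,0.73],[0.0,-0.0,0.73],[0.0,-0.0,0.72],[0.0,-0.0,0.73],[0.0,-0.0,0.72],[0.0,-0.0,0.73]],"claw": [1,1,1,1,1,1,1,1]}
```

carry_out(translation=[[-0.151,-0.128,0.0],[-0.16,-0.117,0.0],[-0.169,-0.105,0.0],[-0.176,-0.092,0.0],[-0.182,-0.079,0.001],[-0.187,-0.066,0.0],[-0.192,-0.052,0.001],[-0.195,-0.038,0.0]], rot=[[0,0,0.73],[0,0,0.73],[0,0,0.73],[0,0,0.73],[0,0,0.73],[0,0,0.73],[0,0,0.73],[0,0,0.73]], claw=[1,1,1,1,1,1,1,1])

```text
clock: 1.77
eef_pos: [0.341, 0.3126, 0.2311]
ee_rot: [0.0, 0.418, 0.909, 0.0]
wrist_force: [0.5, 0.9, -0.1]
opening: 1.002
finger_force: 0.0
```

carry_out(translation=[[-0.197,-0.023,0.001],[-0.198,-0.009,0.0],[-0.198,0.005,0.001],[-0.198,0.02,0.0],[-0.196,0.034,0.001],[-0.192,0.048,0.0],[-0.188,0.063,0.001],[-0.184,0.075,0.0]], rot=[[0,0,0.73],[0,0,0.73],[0,0,0.73],[0,0,0.73],[0,0,0.72],[0,0,0.73],[0,0,0.72],[0,0,0.73]], claw=[1,1,1,1,1,1,1,1])

```text
clock: 2.43
eef_pos: [0.5188, 0.049, 0.2303]
ee_rot: [0.0, 0.661, 0.75, 0.0]
wrist_force: [1.2, 0.8, 1.0]
opening: 1.002
finger_force: 0.0
```

```bash
python3 - <<'E'
from h import *
here()
im,K,T=snap("wrist","w1.png")
for t in["drilled_plate","plate_end","riser_block","pointer_tip"]: print(t,spot("wrist",t,T))
m=masks_of("wrist","drilled_plate")
if m:
    b=m[0]["mask"].astype(np.uint8);print(m[0]["p"],b.sum())
    r=cv2.minAreaRect(cv2.findNonZero(b));c=cv2.boxPoints(r);print(r);print(np.round(onplane(K,T,c,.01),4))
here()
print(np.round(np.linalg.inv(T),3))
E
```

```text
t 2.43 pos [0.5188 0.049  0.2303] yaw 0.1262 z [ 7.e-04  1.e-04 -1.e+00] F [1.2 0.8 1. ] M [ 0.02 -0.04  0.06] grip 0.0 1.002
drilled_plate [(0.61, array([ 0.512 ,  0.0899, -0.0048]))]
plate_end [(0.96, array([ 0.4986,  0.1909, -0.0022]))]
riser_block [(0.79, array([ 5.836e-01, -1.593e-01, -1.000e-04]))]
pointer_tip [(0.27, array([ 0.5004,  0.1902, -0.0042]))]
0.69 7388
((250.66854858398438, 123.92193603515625), (51.2822265625, 163.43006896972656), 3.544766426086426)
[[ 0.4795 -0.0123  0.01  ]
 [ 0.4737  0.1874  0.01  ]
 [ 0.5322  0.1915  0.01  ]
 [ 0.5492 -0.0082  0.01  ]]
t 2.73 pos [0.5175 0.0516 0.2302] yaw 0.131 z [-2.e-04  3.e-04 -1.e+00] F [-0.2 -0.  -0.6] M [-0.01 -0.07 -0.01] grip 0.0 1.0
[[ 0.992  0.119  0.04   0.51 ]
 [ 0.125 -0.944 -0.304  0.127]
 [ 0.001  0.307 -0.952  0.371]
 [ 0.     0.     0.     1.   ]]
```

View pics/w1.png

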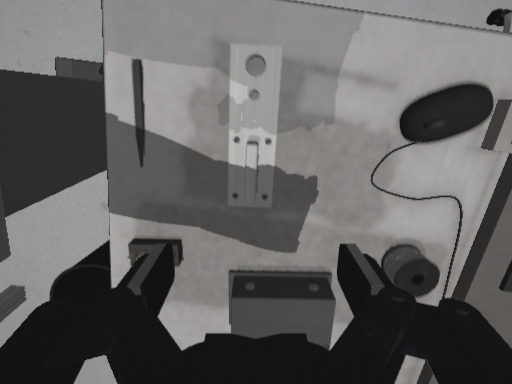

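The wrist view shows the plate from (255,45) at its drilled end to (250,206), with the rib at (252,168). I'll fit the plate and block silhouettes to the masks from several views.

```bash
cat >> h.py <<'E'
from scipy.optimize import minimize
def box(x0,x1,y0,y1,z0,z1): return np.array([[x,y,z] for x in(x0,x1) for y in(y0,y1) for z in(z0,z1)])
PLATE=[box(-.1,.1,-.03,.03,0,.01),box(-.085,-.01,-.007,.007,.01,.042)]
BLOCK=[box(-.07,.07,-.045,.045,0,.06),box(-.078,.078,-.049,.049,0,.008),box(-.068,.052,.032,.04,.06,.068)]
def sil(model,q,K,T,S=4,z=0):
    r=R.from_euler("z",q[2]).as_matrix();im=np.zeros((384*S,512*S),np.uint8)
    for b in model:
        uv=proj(K,T,b@r.T+[q[0],q[1],z]);h=cv2.convexHull((uv*S+S/2).astype(np.float32))
        cv2.fillConvexPoly(im,np.round(h*16).astype(np.int32),1,shift=4)
    return cv2.resize(im.astype(np.float32),(512,384),interpolation=cv2.INTER_AREA)
def fit(model,views,q0,z=0):
    """views: (mask,K,T)"""
    def f(q): return np.mean([1-np.minimum(a,m).sum()/np.maximum(a,m).sum() for m,K,T in views for a in[sil(model,q,K,T,z=z)]])
    r=minimize(f,q0,method="Nelder-Mead",options=dict(initial_simplex=np.array(q0)+np.array([[0,0,0],[.008,0,0],[0,.008,0],[0,0,.08]]),xatol=1e-4,fatol=1e-5));return np.round(r.x,4),round(r.fun,3)
def getmask(name,thing,near=None):
    """best mask whose centre is nearest the pixel near"""
    M=[m["mask"] for m in masks_of(name,thing)[:3]]
    if not M: return None
    if near is not None: M.sort(key=lambda m:np.linalg.norm(np.argwhere(m)[:,::-1].mean(0)-near))
    return M[0].astype(np.float32)
def over(im,model,q,K,T,fn,crop,z=0,s=3):
    m=(sil(model,q,K,T,z=z)>.5).astype(np.uint8);x0,x1,y0,y1=crop
    o=cv2.resize(im[y0:y1,x0:x1,::-1].copy(),None,fx=s,fy=s,interpolation=cv2.INTER_CUBIC);mm=cv2.resize(m[y0:y1,x0:x1],None,fx=s,fy=s,interpolation=cv2.INTER_NEAREST)
    cv2.drawContours(o,cv2.findContours(mm,0,2)[0],-1,(0,0,255),1);cv2.imwrite("pics/"+fn,o)
E
python3 - <<'E'
from h import *
here();Q={"P":[.5125,.0915,1.70],"B":[.583,-.158,3.21]};V={"P":[],"B":[]};ims={}
for c in("wrist","top","side"):
    im,K,T=snap(c);ims[c]=im,K,T
    for k,n,mod in(("P","drilled_plate",PLATE),("B","riser_block",BLOCK)):
        if c=="wrist" and k=="B": continue
        m=getmask(c,n,proj(K,T,Q[k][:2]+[.02])[0])
        if m is not None:
            V[k].append((m,K,T)); print(c,k,m.sum(),fit(mod,[(m,K,T)],Q[k]))
    if c=="top": print("tip",spot(c,"pointer_tip",T))
    if c=="side": print("tip",spot(c,"pointer_tip",T))
for k,mod in(("P",PLATE),("B",BLOCK)): Q[k]=fit(mod,V[k],Q[k])[0];print(k,Q[k])
im,K,T=ims["top"];over(im,BLOCK,Q["B"],K,T,"ob.png",(230,360,130,290),s=3)
im,K,T=ims["wrist"];over(im,PLATE,Q["P"],K,T,"op.png",(190,320,20,220),s=3)
a=cv2.imread("pics/ob.png");b=cv2.imread("pics/op.png")
cv2.imwrite("pics/o1.png",np.hstack([cv2.copyMakeBorder(a,0,600-a.shape[0],0,0,0),cv2.copyMakeBorder(b,0,600-b.shape[0],0,0,0)])[:, :800])
E
```

```text
t 2.73 pos [0.5175 0.0516 0.2302] yaw 0.131 z [-2.e-04  3.e-04 -1.e+00] F [-0.2 -0.  -0.6] M [-0.01 -0.07 -0.01] grip 0.0 1.0
wrist P 7591.0 (array([0.5101, 0.09  , 1.6514]), np.float64(0.06))
top P 1040.0 (array([0.509 , 0.0886, 1.6541]), np.float64(0.542))
top B 2861.0 (array([ 0.5815, -0.1607,  3.2532]), np.float64(0.029))
tip [(0.77, array([ 0.3817, -0.2253,  0.0627]))]
side P 1647.0 (array([0.5087, 0.09  , 1.6663]), np.float64(0.045))
side B 2403.0 (array([ 0.5807, -0.1596,  3.2395]), np.float64(0.038))
tip [(0.64, array([ 0.3833, -0.2239,  0.0646])), (0.53, array([0.4978, 0.1883, 0.0025]))]
P [0.5096 0.0902 1.6533]
B [ 0.581  -0.1603  3.2478]
```

View pics/o1.png

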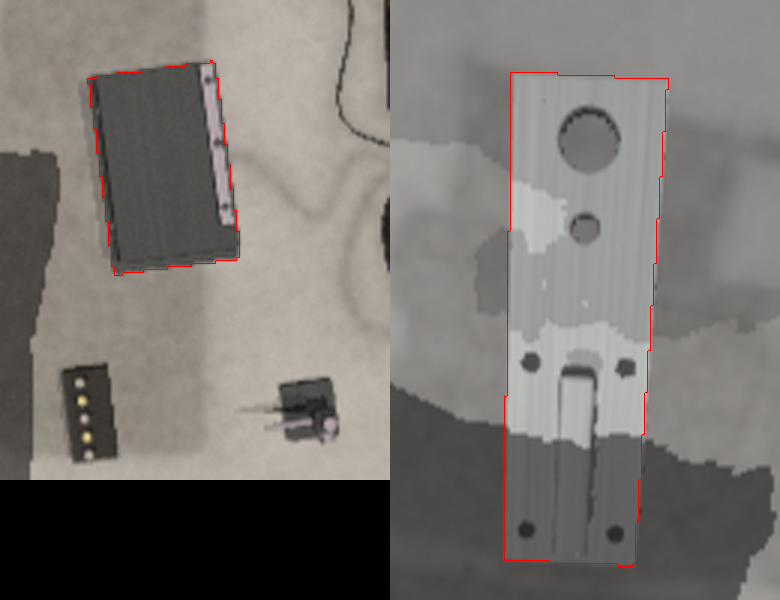

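The fits agree with the edges. I descend onto the rib at plate x = -40 mm.

```bash
python3 -c "
from h import *
plan([.5129,.0503,.014],.082,16,.6)"
```

```text
maxstep 0.013605881081355959 maxrot 0.03 end [0.5129 0.0503 0.0139]
{"translation": [[-0.0,-0.002,0.068],[-0.0,-0.002,0.068],[-0.0,-0.002,0.067],[-0.0,-0.001,0.068],[-0.0,-0.002,0.067],[-0.0,-0.001,0.068],[-0.0,-0.002,0.067],[-0.0,-0.001,0.068]],"rot": [[0.0,-0.0,0.03],[0.0,-0.0,0.03],[0.0,-0.0,0.03],[0.0,-0.0,0.03],[0.0,-0.0,0.03],[0.0,-0.0,0.03],[0.0,-0.0,0.03],[0.0,-0.0,0.03]],"claw": [0.6,0.6,0.6,0.6,0.6,0.6,0.6,0.6]}
{"translation": [[-0.0,-0.002,0.067],[-0.0,-0.001,0.068],[-0.0,-0.002,0.067],[-0.0,-0.001,0.068],[-0.0,-0.002,0.067],[-0.001,-0.001,0.068],[-0.0,-0.002,0.067],[-0.001,-0.001,0.068]],"rot": [[0.0,-0.0,0.03],[0.0,-0.0,0.03],[0.0,-0.0,0.03],[0.0,-0.0,0.03],[0.0,-0.0,0.03],[0.0,-0.0,0.03],[0.0,-0.0,0.03],[0.0,-0.0,0.03]],"claw": [0.6,0.6,0.6,0.6,0.6,0.6,0.6,0.6]}
```

carry_out(translation=[[0,-0.003,0.1],[0,-0.003,0.1],[0,-0.003,0.1],[0,-0.003,0.1],[0,-0.003,0.1],[0,-0.003,0.1],[0,-0.003,0.1],[0,-0.003,0.1]], rot=[[0,0,0.06],[0,0,0.06],[0,0,0.06],[0,0,0.06],[0,0,0.06],[0,0,0.06],[0,0,0.06],[0,0,0.06]], claw=[0.6,0.6,0.6,0.6,0.6,0.6,0.6,0.6])

```text
clock: 3.9
eef_pos: [0.513, 0.0505, 0.0692]
ee_rot: [0.0, 0.678, 0.735, 0.0]
wrist_force: [-0.5, 0.2, -0.6]
opening: 0.599
finger_force: 0.0
```

```bash
python3 - <<'E'
from h import *
im,K,T=snap("wrist");im,K,T=snap("wrist")
m=getmask("wrist","drilled_plate");print(fit(PLATE,[(m,K,T)],[.5096,.0902,1.653]),spot("wrist","plate_end",T))
here()
plan([.5129,.0503,.014],.082,8,.6)
over(im,PLATE,[.5096,.0902,1.653],K,T,"w2.png",(120,400,0,384),s=1.5)
E
```

```text
(array([0.51  , 0.0911, 1.6522]), np.float64(0.065)) [(0.61, array([ 0.502 ,  0.1908, -0.0018]))]
t 4.1 pos [0.513  0.0505 0.0705] yaw 0.0822 z [-4.e-04  2.e-04 -1.e+00] F [-0.1 -0.4  0.1] M [-0.04 -0.03 -0.03] grip 0.0 0.598
maxstep 0.007202777242147642 maxrot 0.0 end [0.5128 0.0503 0.0139]
{"translation": [[-0.0,-0.0,0.035],[-0.0,-0.0,0.035],[-0.0,-0.0,0.035],[-0.0,-0.0,0.036],[-0.0,-0.0,0.035],[-0.0,-0.0,0.036],[-0.001,-0.0,0.035],[-0.0,-0.001,0.036]],"rot": [[-0.0,-0.0,0.0],[-0.0,-0.0,0.0],[-0.0,-0.0,0.0],[-0.0,-0.0,0.0],[-0.0,-0.0,0.0],[-0.0,-0.0,0.0],[-0.0,-0.0,0.0],[-0.0,-0.0,0.0]],"claw": [0.6,0.6,0.6,0.6,0.6,0.6,0.6,0.6]}
```

View pics/w2.png

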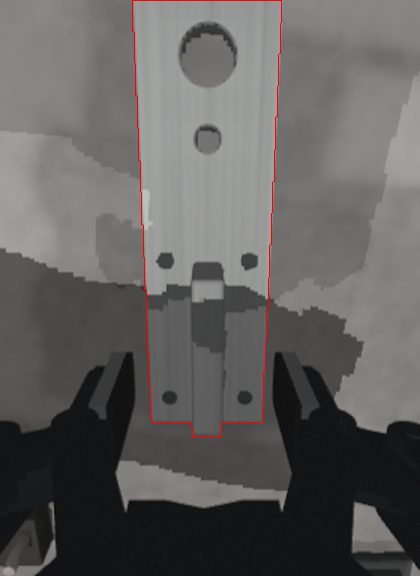

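The rib is centred between the fingers and the outline matches. I descend and close.

carry_out(translation=[[0,0,0.035],[0,0,0.035],[0,0,0.035],[0,0,0.036],[0,0,0.035],[0,0,0.036],[0,0,0.035],[0,0,0.036]], rot=[[0,0,0],[0,0,0],[0,0,0],[0,0,0],[0,0,0],[0,0,0],[0,0,0],[0,0,0]], claw=[0.6,0.6,0.6,0.6,0.6,0.6,0.6,0.6])

```text
clock: 4.77
eef_pos: [0.5131, 0.0505, 0.0127]
ee_rot: [-0.0, 0.678, 0.736, -0.0]
wrist_force: [0.5, -0.2, -1.3]
opening: 0.604
finger_force: 0.0
```

carry_out(translation=[[0,0,0],[0,0,0],[0,0,0],[0,0,0],[0,0,0],[0,0,0],[0,0,0],[0,0,0]], rot=[[0,0,0],[0,0,0],[0,0,0],[0,0,0],[0,0,0],[0,0,0],[0,0,0],[0,0,0]], claw=[0,0,0,0,0,0,0,0], force=100)

```text
clock: 5.43
eef_pos: [0.5135, 0.0504, 0.014]
ee_rot: [0.0, 0.678, 0.736, 0.0]
wrist_force: [-1.1, -0.6, 3.6]
opening: 0.142
finger_force: 98.5
```

```bash
python3 -c "
from h import *
here()"
```

```text
t 5.43 pos [0.5135 0.0504 0.014 ] yaw 0.082 z [ 9.e-04 -0.e+00 -1.e+00] F [-1.1 -0.6  3.6] M [0.07 0.22 0.02] grip 98.5 0.142
```

carry_out(translation=[[0,0,-0.04],[0,0,-0.08],[0,0,-0.1],[0,0,-0.1],[0,0,-0.1],[0,0,-0.1],[0,0,-0.1],[0,0,-0.08]], rot=[[0,0,0],[0,0,0],[0,0,0],[0,0,0],[0,0,0],[0,0,0],[0,0,0],[0,0,0]], claw=[0,0,0,0,0,0,0,0])

```text
clock: 6.1
eef_pos: [0.513, 0.0505, 0.1549]
ee_rot: [0.0, 0.678, 0.735, 0.0]
wrist_force: [-0.2, 0.1, -4.7]
opening: 0.144
finger_force: 97.7
```

```bash
python3 -c "
from h import *
here()
im,K,T=snap('wrist');im,K,T=snap('wrist')
here();s=arm.read_state()
m=getmask('wrist','drilled_plate');z=s['eef_pos'][2]-.014
print(fit(PLATE,[(m,K,T)],[.5096,.0902,1.653],z=z),spot('wrist','plate_end',T),z)
plan([.6209,-.1571,.15],1.677,24,0)"
```

```text
t 6.1 pos [0.513  0.0505 0.1549] yaw 0.082 z [ 1.e-04  0.e+00 -1.e+00] F [-0.2  0.1 -4.7] M [-0.09 -0.06  0.04] grip 97.7 0.144
t 6.2 pos [0.5144 0.0503 0.1562] yaw 0.082 z [ 3.8e-03 -6.0e-04 -1.0e+00] F [-0.2 -0.7 -4.2] M [-0.09 -0.08  0.03] grip 98.1 0.147
(array([0.5112, 0.101 , 1.6523]), np.float64(0.193)) [] 0.1421870298200647
maxstep 0.009820386957752735 maxrot 0.67 end [ 0.6209 -0.1571  0.15  ]
{"translation": [[-0.045,0.019,0.001],[-0.046,0.016,0.001],[-0.047,0.013,0.001],[-0.048,0.01,0.001],[-0.048,0.006,0.0],[-0.049,0.003,0.001],[-0.049,-0.0,0.0],[-0.049,-0.003,0.001]],"rot": [[-0.0,-0.0,-0.66],[-0.0,-0.0,-0.66],[-0.0,-0.0,-0.67],[-0.0,-0.0,-0.66],[-0.0,-0.0,-0.67],[-0.0,-0.0,-0.66],[-0.0,-0.0,-0.67],[-0.0,-0.0,-0.66]],"claw": [0,0,0,0,0,0,0,0]}
{"translation": [[-0.048,-0.007,0.0],[-0.048,-0.01,0.001],[-0.047,-0.013,0.0],[-0.046,-0.016,0.001],[-0.045,-0.019,0.0],[-0.043,-0.022,0.001],[-0.042,-0.025,0.0],[-0.04,-0.027,0.001]],"rot": [[-0.0,-0.0,-0.67],[-0.0,-0.0,-0.66],[-0.0,-0.0,-0.67],[-0.0,-0.0,-0.66],[-0.0,-0.0,-0.67],[-0.0,-0.0,-0.66],[-0.0,-0.0,-0.67],[0.0,-0.0,-0.66]],"claw": [0,0,0,0,0,0,0,0]}
{"translation": [[-0.038,-0.03,0.0],[-0.036,-0.033,0.001],[-0.034,-0.035,0.0],[-0.032,-0.037,0.001],[-0.029,-0.039,0.0],[-0.027,-0.041,0.001],[-0.024,-0.042,0.0],[-0.021,-0.044,0.001]],"rot": [[0.0,-0.0,-0.67],[0.0,-0.0,-0.66],[0.0,-0.0,-0.67],[0.0,-0.0,-0.66],[0.0,-0.0,-0.67],[0.0,-0.0,-0.66],[0.0,-0.0,-0.67],[0.0,-0.01,-0.66]],"claw": [0,0,0,0,0,0,0,0]}
```

carry_out(translation=[[-0.045,0.019,0.001],[-0.046,0.016,0.001],[-0.047,0.013,0.001],[-0.048,0.01,0.001],[-0.048,0.006,0.0],[-0.049,0.003,0.001],[-0.049,0.0,0.0],[-0.049,-0.003,0.001]], rot=[[0,0,-0.66],[0,0,-0.66],[0,0,-0.67],[0,0,-0.66],[0,0,-0.67],[0,0,-0.66],[0,0,-0.67],[0,0,-0.66]], claw=[0,0,0,0,0,0,0,0])

```text
clock: 6.97
eef_pos: [0.5484, -0.019, 0.1501]
ee_rot: [-0.002, 0.459, 0.888, -0.0]
wrist_force: [-0.7, -0.1, -4.6]
opening: 0.141
finger_force: 97.8
```

carry_out(translation=[[-0.048,-0.007,0.0],[-0.048,-0.01,0.001],[-0.047,-0.013,0.0],[-0.046,-0.016,0.001],[-0.045,-0.019,0.0],[-0.043,-0.022,0.001],[-0.042,-0.025,0.0],[-0.04,-0.027,0.001]], rot=[[0,0,-0.67],[0,0,-0.66],[0,0,-0.67],[0,0,-0.66],[0,0,-0.67],[0,0,-0.66],[0,0,-0.67],[0,0,-0.66]], claw=[0,0,0,0,0,0,0,0])

```text
clock: 7.63
eef_pos: [0.5841, -0.0881, 0.1491]
ee_rot: [-0.002, 0.21, 0.978, 0.0]
wrist_force: [-0.0, 0.8, -4.7]
opening: 0.147
finger_force: 97.8
```

carry_out(translation=[[-0.038,-0.03,0.0],[-0.036,-0.033,0.001],[-0.034,-0.035,0.0],[-0.032,-0.037,0.001],[-0.029,-0.039,0.0],[-0.027,-0.041,0.001],[-0.024,-0.042,0.0],[-0.021,-0.044,0.001]], rot=[[0,0,-0.67],[0,0,-0.66],[0,0,-0.67],[0,0,-0.66],[0,0,-0.67],[0,0,-0.66],[0,0,-0.67],[0,0,-0.66]], claw=[0,0,0,0,0,0,0,0])

```text
clock: 8.3
eef_pos: [0.6204, -0.157, 0.1482]
ee_rot: [-0.001, -0.055, 0.999, 0.001]
wrist_force: [0.5, -0.4, -3.8]
opening: 0.146
finger_force: 97.8
```

```bash
python3 - <<'E'
from h import *
im,K,T=snap('wrist');im,K,T=snap('wrist',"w3.png")
here();s=arm.read_state();z=s['eef_pos'][2]-.014
print('tip',spot('wrist','pointer_tip',T),'end',spot('wrist','plate_end',T))
q0=[.581,-.159,3.248]
for c in("top","side"):
    im,K,T=snap(c)
    if c=="side": cv2.imwrite("pics/s3.png",cv2.resize(im[120:280,140:340,::-1],None,fx=3,fy=3))
    m=getmask(c,"drilled_plate",proj(K,T,q0[:2]+[z+.02])[0])
    if m is not None: print(c,m.sum(),fit(PLATE,[(m,K,T)],q0,z=z))
    print(spot(c,"drilled_plate",T),spot(c,"plate_end",T),spot(c,"pointer_tip",T))
E
```

```text
t 8.4 pos [ 0.6205 -0.1578  0.1482] yaw 1.677 z [-0.0026  0.0012 -1.    ] F [-0.5 -0.3 -3.4] M [ 0.04 -0.06 -0.04] grip 97.9 0.148
tip [] end []
top 372.0 (array([ 0.581, -0.159,  3.248]), np.float64(1.0))
[] [] [(0.58, array([ 0.3854, -0.2254,  0.0625]))]
side 1012.0 (array([ 0.579 , -0.1627,  3.2612]), np.float64(0.228))
[(0.84, array([ 0.5852, -0.1582,  0.1338])), (0.38, array([ 0.3933, -0.0955, -0.0051]))] [(0.92, array([ 0.4814, -0.169 ,  0.1384]))] [(0.6, array([ 0.7551, -0.0722, -0.0032]))]
```

View pics/w3.png

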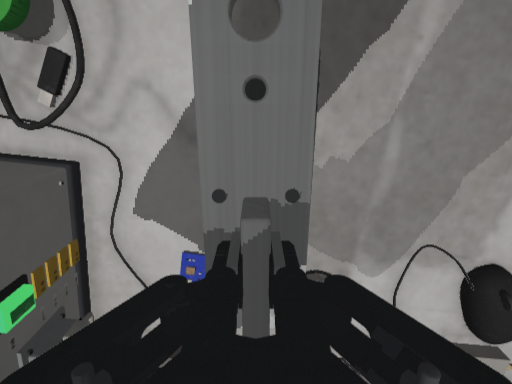

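View pics/s3.png

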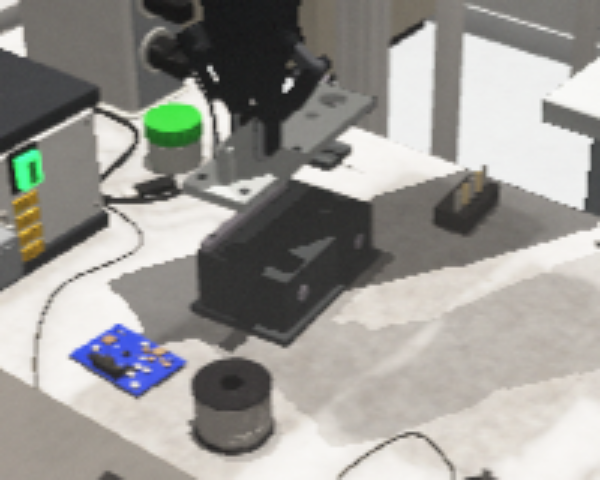

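The plate is held level along the block, with its drilled end outward and above the deck. I check the pitch and plan the descent.

```bash
python3 - <<'E'
from h import *
K,T=w2c("wrist");s=arm.read_state();Rt=rq(s["ee_rot"]);p=np.array(s["eef_pos"])
for pit in(-.05,0,.05):
    # plate frame in tool: x along tool x, z = -tool z, rotate about pinch point (19mm behind TCP)
    out=[]
    for y in(.03,-.03):
        L=np.array([[.1,y,.01],[-.03,y,.01]])-[-.04,0,.033]
        L=R.from_euler("y",-pit).apply(L)
        W=p+Rt.apply(L*[1,-1,-1]+[0,0,-.019])
        a,b=proj(K,T,W);k=lambda r:a[0]+(b[0]-a[0])*(r-a[1])/(b[1]-a[1])
        out.append((round(k(5),1),round(k(225),1)))
    print("pitch up",pit,out)
g=cv2.cvtColor(cv2.imread("pics/w3.png"),6).astype(int)
for r in(5,40,225): print(r,[int(c) for c in np.argsort(-np.abs(np.diff(g[r,170:340])))[:6]+170])
plan([.6207,-.1556,.086],1.677,8,0)
E
```

```text
pitch up -0.05 [(np.float64(189.7), np.float64(201.5)), (np.float64(319.8), np.float64(308.5))]
pitch up 0 [(np.float64(187.0), np.float64(201.3)), (np.float64(322.5), np.float64(308.7))]
pitch up 0.05 [(np.float64(184.2), np.float64(201.1)), (np.float64(325.3), np.float64(308.9))]
5 [188, 187, 321, 233, 279, 227]
40 [190, 319, 258, 247, 252, 257]
225 [308, 239, 267, 240, 202, 271]
maxstep 0.008202438661763952 maxrot 0.0 end [ 0.6207 -0.1556  0.086 ]
{"translation": [[0.0,0.001,0.041],[0.0,0.001,0.04],[0.0,0.001,0.041],[0.0,0.001,0.04],[0.0,0.001,0.041],[0.001,0.001,0.04],[0.0,0.001,0.041],[0.001,0.0,0.04]],"rot": [[-0.0,0.0,-0.0],[-0.0,0.0,-0.0],[-0.0,0.0,-0.0],[-0.0,0.0,-0.0],[-0.0,0.0,-0.0],[-0.0,0.0,-0.0],[-0.0,0.0,-0.0],[-0.0,0.0,-0.0]],"claw": [0,0,0,0,0,0,0,0]}
```

carry_out(translation=[[0,0.001,0.041],[0,0.001,0.04],[0,0.001,0.041],[0,0.001,0.04],[0,0.001,0.041],[0,0.001,0.04],[0,0.001,0.041],[0,0.001,0.04]], rot=[[0,0,0],[0,0,0],[0,0,0],[0,0,0],[0,0,0],[0,0,0],[0,0,0],[0,0,0]], claw=[0,0,0,0,0,0,0,0])

```text
clock: 9.67
eef_pos: [0.6209, -0.1555, 0.0849]
ee_rot: [-0.0, -0.053, 0.999, 0.0]
wrist_force: [-0.2, 0.8, -4.4]
opening: 0.138
finger_force: 98.0
```

```bash
python3 - <<'E'
from h import *
for c in("top","side"):
    im,K,T=snap(c)
    if c=="side": cv2.imwrite("pics/s4.png",cv2.resize(im[150:250,180:300,::-1],None,fx=5,fy=5))
    print(c,spot(c,"drilled_plate",T),spot(c,"plate_end",T))
here()
s=arm.read_state();print(np.round(s["eef_pos"],4))
plan([.6207,-.1556,.0755],1.677,8,0)
E
```

```text
top [] []
side [(0.93, array([ 0.581 , -0.1573,  0.0693])), (0.25, array([ 0.5815, -0.157 , -0.0034]))] [(0.61, array([ 0.4829, -0.1713,  0.0726]))]
t 9.97 pos [ 0.6214 -0.1557  0.0866] yaw 1.677 z [ 1.e-03 -4.e-04 -1.e+00] F [ 1.  -0.6 -2.4] M [-0.01 -0.1   0.02] grip 97.9 0.145
[ 0.6214 -0.1557  0.0866]
maxstep 0.0014142135623730952 maxrot 0.01 end [ 0.6208 -0.1556  0.0756]
{"translation": [[0.0,0.0,0.007],[0.0,0.0,0.007],[0.001,0.0,0.007],[0.0,0.0,0.007],[0.001,0.0,0.007],[0.0,0.0,0.007],[0.001,0.0,0.007],[0.0,0.001,0.006]],"rot": [[-0.0,0.0,-0.0],[-0.0,0.0,-0.0],[-0.0,0.0,-0.0],[-0.0,0.0,-0.0],[-0.0,0.0,-0.0],[-0.0,0.0,-0.0],[-0.0,0.0,-0.0],[-0.0,0.01,-0.0]],"claw": [0,0,0,0,0,0,0,0]}
```

View pics/s4.png

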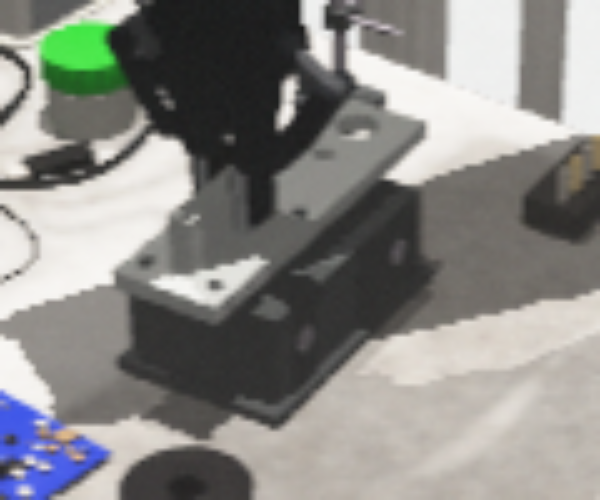

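The plate sits just above the deck along the block. I lower it gently.

carry_out(translation=[[0,0,0.007],[0,0,0.007],[0,0,0.007],[0,0,0.007],[0,0,0.007],[0,0,0.007],[0,0,0.007],[0,0,0.006]], rot=[[0,0,0],[0,0,0],[0,0,0],[0,0,0],[0,0,0],[0,0,0],[0,0,0],[0,0,0]], claw=[0,0,0,0,0,0,0,0])

```text
clock: 10.63
eef_pos: [0.6209, -0.1555, 0.0747]
ee_rot: [-0.0, -0.053, 0.999, 0.0]
wrist_force: [-0.2, 0.9, -3.3]
opening: 0.144
finger_force: 97.9
```

carry_out(translation=[[0,0,0.002],[0,0,0.002],[0,0,0.002],[0,0,0.002],[0,0,0.002],[0,0,0],[0,0,0],[0,0,0]], rot=[[0,0,0],[0,0,0],[0,0,0],[0,0,0],[0,0,0],[0,0,0],[0,0,0],[0,0,0]], claw=[0,0,0,0,0,0,0,0])

```text
clock: 11.3
eef_pos: [0.6211, -0.1555, 0.0741]
ee_rot: [0.0, -0.053, 0.999, -0.0]
wrist_force: [-5.2, 1.9, 5.7]
opening: 0.147
finger_force: 99.5
```

```bash
python3 -c "
from h import *
here()"
```

```text
t 11.3 pos [ 0.6211 -0.1555  0.0741] yaw 1.6771 z [ 4.e-04 -2.e-04 -1.e+00] F [-5.2  1.9  5.7] M [ 0.43  1.04 -0.02] grip 99.5 0.147
```

carry_out(translation=[[0,-0.002,0],[0,-0.002,0],[0,-0.002,0],[0,-0.002,0],[0,-0.002,0],[0,-0.002,0],[0,0,0],[0,0,0]], rot=[[0,0,0],[0,0,0],[0,0,0],[0,0,0],[0,0,0],[0,0,0],[0,0,0],[0,0,0]], claw=[0,0,0,0,0,0,0,0])

```text
clock: 11.97
eef_pos: [0.622, -0.1575, 0.0741]
ee_rot: [0.001, -0.053, 0.999, 0.0]
wrist_force: [-1.0, 4.4, 4.7]
opening: 0.147
finger_force: 99.2
```

```bash
python3 -c "
from h import *
here()"
```

```text
t 11.97 pos [ 0.622  -0.1575  0.0741] yaw 1.6774 z [ 1.8e-03  4.0e-04 -1.0e+00] F [-1.   4.4  4.7] M [ 0.79  0.31 -0.13] grip 99.2 0.147
```

carry_out(translation=[[0,-0.002,0],[0,-0.002,0],[0,-0.002,0],[0,-0.002,0],[0,0,0],[0,0,0],[0,0,0],[0,0,0]], rot=[[0,0,0],[0,0,0],[0,0,0],[0,0,0],[0,0,0],[0,0,0],[0,0,0],[0,0,0]], claw=[0,0,0,0,0,0,0,0])

```text
clock: 12.63
eef_pos: [0.622, -0.1578, 0.0741]
ee_rot: [0.001, -0.054, 0.999, 0.001]
wrist_force: [-2.3, 9.6, 7.4]
opening: 0.144
finger_force: 99.7
```

```bash
python3 -c "
from h import *
here()"
```

```text
t 12.63 pos [ 0.622  -0.1578  0.0741] yaw 1.6783 z [ 0.0016  0.0024 -1.    ] F [-2.3  9.6  7.4] M [ 1.9   0.56 -0.18] grip 99.7 0.144
```

The fence contact fits the estimate (plate y is about +1.9 mm). I ease the side push and slide outward.

carry_out(translation=[[0,0.003,0],[0.01,0.001,0],[0.025,0,0],[0.03,0,0],[0.03,0,0],[0.03,0,0],[0.03,0,0],[0.025,0,0]], rot=[[0,0,0],[0,0,0],[0,0,0],[0,0,0],[0,0,0],[0,0,0],[0,0,0],[0,0,0]], claw=[0,0,0,0,0,0,0,0], force=120)

```text
clock: 13.3
eef_pos: [0.5872, -0.1616, 0.0743]
ee_rot: [0.002, -0.054, 0.999, 0.001]
wrist_force: [5.9, 7.8, 2.7]
opening: 0.142
finger_force: 117.4
```

```bash
python3 -c "
from h import *
here()"
```

```text
t 13.3 pos [ 0.5872 -0.1616  0.0743] yaw 1.6782 z [ 0.0047  0.0014 -1.    ] F [5.9 7.8 2.7] M [ 1.55 -1.08 -0.08] grip 117.4 0.142
```

carry_out(translation=[[0.025,0.002,0],[0.03,0.001,0],[0.03,0,0],[0.03,0,0],[0.03,0,0],[0.03,0,0],[0.025,0,0],[0.015,0,0]], rot=[[0,0,0],[0,0,0],[0,0,0],[0,0,0],[0,0,0],[0,0,0],[0,0,0],[0,0,0]], claw=[0,0,0,0,0,0,0,0])

```text
clock: 13.97
eef_pos: [0.5442, -0.1662, 0.0743]
ee_rot: [0.002, -0.053, 0.999, 0.0]
wrist_force: [4.7, 4.9, 2.3]
opening: 0.141
finger_force: 117.4
```

```bash
python3 - <<'E'
from h import *
here()
snap("wrist");im,K,T=snap("wrist","w5.png");s=arm.read_state();p=np.array(s["eef_pos"])
print("wrist tip",spot("wrist","pointer_tip",T),"end",spot("wrist","plate_end",T))
for c in("top","side"):
    im,K,T=snap(c,c+"5.png");print(c,"tip",spot(c,"pointer_tip",T),"end",spot(c,"plate_end",T),"pl",spot(c,"drilled_plate",T))
here()
print("end by TCP", p+[-.9944*.14,-.106*.14,0])
E
```

```text
t 13.97 pos [ 0.5442 -0.1662  0.0743] yaw 1.6778 z [ 4.4e-03  5.0e-04 -1.0e+00] F [4.7 4.9 2.3] M [ 1.01 -1.01  0.07] grip 117.4 0.141
wrist tip [] end []
top tip [] end [] pl []
side tip [] end [(0.91, array([ 0.4062, -0.1807,  0.0589]))] pl [(0.8, array([ 0.5079, -0.1697,  0.0598]))]
t 14.57 pos [ 0.5439 -0.1662  0.0741] yaw 1.6776 z [ 2.8e-03  3.0e-04 -1.0e+00] F [1.3 5.2 5. ] M [ 1.03 -0.25  0.01] grip 117.6 0.14
end by TCP [ 0.40463006 -0.18103294  0.07417012]
```

View pics/w5.png

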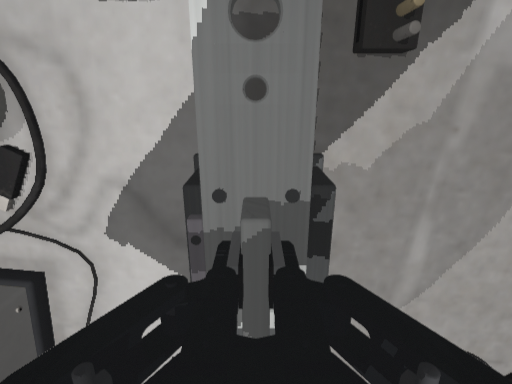

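carry_out(translation=[[0.005,0.001,0],[0.015,0,0],[0.02,0,0],[0.02,0,0],[0.02,0,0],[0.02,0,0],[0.01,0,0],[0.005,0,0]], rot=[[0,0,0],[0,0,0],[0,0,0],[0,0,0],[0,0,0],[0,0,0],[0,0,0],[0,0,0]], claw=[0,0,0,0,0,0,0,0])

```text
clock: 15.23
eef_pos: [0.5214, -0.1687, 0.0741]
ee_rot: [0.002, -0.053, 0.999, -0.0]
wrist_force: [5.0, 3.7, 2.4]
opening: 0.141
finger_force: 117.4
```

```bash
python3 - <<'E'
from h import *
here()
snap("side");im,K,T=snap("side","side6.png");s=arm.read_state();p=np.array(s["eef_pos"]);here()
print("side end",spot("side","plate_end",T),spot("side","drilled_plate",T),"tip",spot("side","pointer_tip",T))
e=np.array([-.9944,-.106]);q=[*(p[:2]+.04*e),3.2478]
m=getmask("side","drilled_plate");print(q,m.sum(),"fit",fit(PLATE,[(m,K,T)],q,z=.06))
tip=proj(K,T,[[.3831,-.226,.065]])[0]
eb=p[:2]+.14*e; ee=np.array([.106,-.9944])
end=proj(K,T,[[*(eb+.03*ee),.06],[*(eb-.03*ee),.06],[*(eb+.042*ee),.065]])
print("side tip px",tip,"end corners, level mark",end)
K2,T2=w2c("top");t2=proj(K2,T2,[[.3831,-.226,.065]])[0];print("top tip px",t2)
def crop(a,c,w,h,s,pts):
    x0,y0=int(c[0]-w/2),int(c[1]-h/2);print("origin",x0,y0)
    o=cv2.resize(a[y0:y0+h,x0:x0+w],None,fx=s,fy=s,interpolation=cv2.INTER_CUBIC)
    for u,col in pts: cv2.drawMarker(o,tuple(int(round((k-b+.5)*s)) for k,b in zip(u,(x0,y0))),col,0,10,1)
    return o
a=crop(cv2.imread("pics/top0.png"),t2,50,60,8,[(t2,(0,0,255))])
b=crop(im[:,:,::-1],tip,50,60,8,[(tip,(0,0,255)),(end[0],(0,255,0)),(end[1],(0,255,0)),(end[2],(255,0,0))])
c=crop(cv2.imread("pics/side0.png"),tip,50,60,8,[(tip,(0,0,255))])
cv2.imwrite("pics/c6.png",cv2.resize(np.hstack([a,b]),None,fx=1,fy=1))
E
```

```text
t 15.23 pos [ 0.5214 -0.1687  0.0741] yaw 1.6777 z [ 0.0041  0.     -1.    ] F [5.  3.7 2.4] M [ 0.88 -1.23  0.12] grip 117.4 0.141
t 15.33 pos [ 0.5213 -0.1687  0.0741] yaw 1.6776 z [ 3.8e-03 -1.0e-04 -1.0e+00] F [3.7 3.6 3.1] M [ 0.86 -0.72  0.11] grip 117.4 0.141
side end [(0.6, array([ 0.3801, -0.1843,  0.0602]))] [(0.56, array([ 0.4831, -0.173 ,  0.0609]))] tip []
[np.float64(0.48151991978138736), np.float64(-0.172934753733406), 3.2478] 842.0 fit (array([ 0.4824, -0.1721,  3.2606]), np.float64(0.234))
side tip px [260.4036809  155.84046767] end corners, level mark [[263.47240467 158.932086  ]
 [281.85336767 164.26397936]
 [259.89032585 156.36552136]]
top tip px [318.00237646 273.59778148]
origin 293 243
origin 235 125
origin 235 125
```

View pics/c6.png

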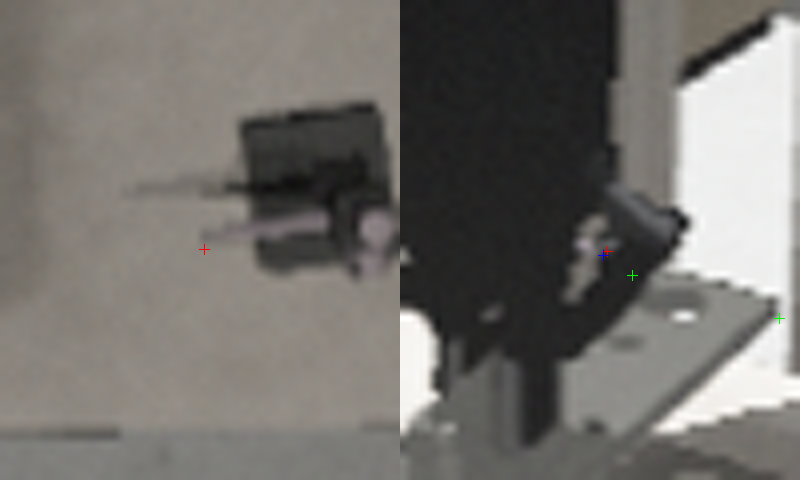

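The left crop shows the pink pointer's tip at about top pixel (318,272), slightly above my estimate. I settle the difference numerically in the clear first pictures.

```bash
python3 - <<'E'
from h import *
for c,(x0,x1,y0,y1) in(("top",(308,336,264,280)),("side",(236,264,142,164))):
    a=cv2.imread(f"pics/{c}0.png").astype(int)
    bg=np.median(a[y0-3:y1+3,x0-3:x1+3].reshape(-1,3),0);print(c,x0,y0,"bg",bg,"sum of (R+B-2G)")
    d=(a[...,2]+a[...,0]-2*a[...,1])[y0:y1,x0:x1]
    for i,r in enumerate(d): print(y0+i," ".join(f"{v:3d}" for v in r))
    K,T=w2c(c);print([np.round(proj(K,T,[[x,-.226,.065]])[0],1) for x in(.3831,.3864)])
E
```

```text
top 308 264 bg [125. 132. 138.] sum of (R+B-2G)
264  -3   1  -1  -1  -2  -1  -1  -3   3   0  -3   0  -4   2   0  -1   0  -5   1  -2   2  -4  -6  -5   1   2  -5  -5
265  -2   0  -4   0  -3   1  -1   0   1   0   0  -2   0   0  -5  -1   0  -3  -4  -3   1   3  -1  -5   0   2   5  -3
266   0  -3   0  -3   0   0  -1  -1   2  -4   1  -5  -1  -4  -2   2  -2   5   4   3  -5   1  -4   3   6   2   3  -3
267  -1   0   0  -1  -1  -1  -4  -3  -3   0   1  -1  -2  -2  -2  -1  -2   3   0  -6  -3  -5  -2   1   4   2  -3   0
268  -2  -2  -1  -3  -1  -2  -2   0  -2   1   0  -2  -2  -4   0  -1  -3  -1   2  -3   0  -5  -2  -2   0  -2   0   1
269  -1   0  -1  -1  -1  -2   0   0  -2  -3   0  -1  -3   0  -3  -2  -4  -3  -2  -1  -1   0   3   3   9   6   4  -3
270  -2  -2   3  -2  -2  -1   1  -2  -2   1   4  -3   2   0  -2   0   5  10   6   6   8   8  10  13  14  11   8   0
271  -1  -3  -2  -3  -1  -2   0  -3  -2   0  -3   0   1   5   8   8  14  10  11  11  12   8   9  11   5   5   2  -3
272  -2   1  -3  -3  -1  -3  -3  -3  -3  -2   1   4   5   9   9   8   8   7   6   8   6   7   2  -1   1  -3  -2  -2
273  -5 
[... 2798 characters left out ...]
0   2  10   7   3   0  -1  -2   1  -1  -4  -1  -3   0   0   0  -1   0  -5
159  -2  -1   1  -1  -2  -2  -1   0  -1  -1   0   5  10   2  -1  -2  -2   1   0  -2   1  -3  -1  -3  -2  -3   0   0
160  -1  -1  -1  -1  -2  -1   0   0  -1   0   2   6   7   0   0  -1  -1  -1  -2   1  -2  -2  -2  -2  -4  -1  -2  -2
161  -2  -3  -1  -1  -2  -1  -2  -1   0  -1  -1   8   6   1  -1   0  -1   0  -2  -1  -2   0  -2   0   1   2  -3   0
162   0  -3  -1  -1  -2  -2  -1  -1  -1   0   4   5   8   2  -2  -1  -1  -1   0  -2   0   0   1   0  -2   0   1  -3
163  -2  -2  -1   0  -2  -2  -1  -2  -2   0   3   5   7   1  -1  -1   0   0  -2  -1  -1   0  -2  -1   0  -3   0  -2
[array([260.4, 155.8]), array([259.7, 156.3])]
```

```bash
python3 - <<'E'
from h import *
from scipy.optimize import least_squares
C=[w2c("top"),w2c("side")];U=[[318.3,272.1],[260.2,156.2]]
f=lambda P:np.r_[tuple((proj(K,T,P)[0]-u) for (K,T),u in zip(C,U))]
r=least_squares(f,[.383,-.226,.065]);P=r.x
print(P,r.fun,onplane(*C[0],U[0],.065),onplane(*C[1],U[1],.065))
e=np.array([-.9944,-.106]);p=np.array(arm.read_state()["eef_pos"])
print("ahead needed",[round(float((np.array(t)-(p[:2]+.14*e))@e),4) for t in(P[:2],onplane(*C[0],U[0],.065)[0,:2],onplane(*C[1],U[1],.065)[0,:2],[.3831,-.226])])
print("tip block y",(P[:2]-[.581,-.1603])@np.array([.106,-.9944]))
E
```

```text
[ 0.38591565 -0.22617044  0.06504733] [-0.25680532  0.19185128 -0.42477517 -0.01846756] [[ 0.3863098  -0.22674757  0.065     ]] [[ 0.38519335 -0.22518071  0.065     ]]
ahead needed [0.0007, 0.0004, 0.0013, 0.0035]
tip block y 0.04482262594179346
```

carry_out(translation=[[0.003,0,0],[0.003,0,0],[0,0,0],[0,0,0],[0,0,0],[0,0,0],[0,0,0],[0,0,0]], rot=[[0,0,0],[0,0,0],[0,0,0],[0,0,0],[0,0,0],[0,0,0],[0,0,0],[0,0,0]], claw=[0,0,0,0,0,0,0,0])

```text
clock: 16.2
eef_pos: [0.5204, -0.1688, 0.0741]
ee_rot: [0.002, -0.053, 0.999, -0.0]
wrist_force: [4.0, 4.3, 3.4]
opening: 0.141
finger_force: 117.4
```

carry_out(translation=[[0,0,0],[0,0,0],[0,0,0],[0,0,0],[0,0,0],[0,0,0],[0,0,0],[0,0,0]], rot=[[0,0,0],[0,0,0],[0,0,0],[0,0,0],[0,0,0],[0,0,0],[0,0,0],[0,0,0]], claw=[0,0,0,0,0,0,0,0])

```text
clock: 16.87
eef_pos: [0.5203, -0.1688, 0.0741]
ee_rot: [0.002, -0.053, 0.999, -0.0]
wrist_force: [5.1, 4.2, 3.0]
opening: 0.142
finger_force: 117.4
```

```bash
python3 - <<'E'
from h import *
here()
p=np.array(arm.read_state()["eef_pos"]);e=np.array([-.9944,-.106])
print("ahead",(np.array([.3859,-.2262])-(p[:2]+.14*e))@e,"block y",(p[:2]-[.581,-.1603])@np.array([.106,-.9944]))
im,K,T=snap("side");print(spot("side","drilled_plate",T),spot("side","plate_end",T))
E
```

```text
t 16.87 pos [ 0.5203 -0.1688  0.0741] yaw 1.6777 z [ 0.004 -0.    -1.   ] F [5.1 4.2 3. ] M [ 0.92 -1.07  0.1 ] grip 117.4 0.142
ahead -0.00024150143216483018 block y 0.0020375437313667013
[(0.58, array([ 0.4821, -0.1694,  0.06  ]))] [(0.82, array([ 0.3802, -0.1865,  0.0596]))]
```

The plate's end is level with the tip to within about 1–3 mm by every estimate. It lies flat, against the fence, still and firmly held. I hand it in.

```bash
python3 -c "
from h import *
print(close_job())"
```

```text
the job is handed in; nothing more can be done
None
```

I handed the job in at about 17 s on the robot's clock: the plate is flat on the deck against the fence, its drilled end an estimated 0–3 mm from level with the pointer tip, and the gripper still holds it (117 N measured); no verdict came back.

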